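Load the bearing feed track

TASK

Load the bearing feed track: of the three loose bearings lying before its flared gate, push the two smaller ones over the bench top with the fingertips, one after the other, through the gate into the slot, so that they end in a row, the first up against the end stop and the spring catch sprung shut behind the second. Only push them gently along, flat on the bench - do not pinch, lift or tip them - and leave the larger bearing, the V-block and the nut where they are.

Things in the scene. Friction and masses are not known exactly. Their poses are not given: they have to be found in the camera images.
- track: Feed track, a low aluminium fixture screwed to the bench. Origin on the bench top (z = 0), middle of the gate; x points along the slot from the gate to the end stop, y left, z up. Coordinates below, in mm, are in this frame. The bench top is the floor of gate and slot. Slot 50 mm wide (inner faces y = -25 and 25); rails 16 mm high and thick, right one x = -18 to 119, left one x = 21 to 119.
- wing_right (a point): Outer end of the right guide wing's inner face, at (-57, -48, 7). Wings are straight, 6 mm thick, 14 mm high, and flare out at 31 degrees to the slot; this inner face runs from (-19, -25) to here. Rails, wings and catch are polished: a bearing slides along them easily.
- wing_left (a point): Outer end of the left guide wing's inner face, at (-61, 54, 7); that face runs from here to (-23, 32), where the catch carries it on into the gate. Three bearings lie before the wings, 120 to 170 mm before the gate.
- track_stop (a point): Middle of the end stop's face, at (107, 0, 7). Two smaller bearings just fill the slot between stop and catch: pushed tight, their centres lie at x = 83.5 and x = 36.5, y = 0 +-1.5, with 3 mm of slack left to the catch; the second pushes the first along before it. From x = 28 on, steel strips (z = 16 to 18.5) overhang the slot by 5 mm on each side.
- catch (a joint): Spring catch on the left of the gate: steel pawl 7 mm thick, z = 2.5 to 12.5, on an upright pin at (-16, 33), reaching obliquely inward into the gate. 0 = shut (leaves about 40 mm free), 0.35 rad = fully aside, out of the way. A bearing pushed in swings it aside against a light spring (2 to 3 N at the tip); once the bearing's centre is about x = 33 it springs back to 0 behind it.
- catch_tip (a point): Centre of the catch's round tip (3.5 mm radius), 7.5 mm above the bench, at (12, 18) when shut
- bearing_a: One of the two smaller ball bearings, steel, lying flat: 47 mm outside diameter, 20 mm bore, 14 mm high, 0.11 kg. Origin at the centre of its underside, z up.
- bearing_b: The other smaller ball bearing, the same as bearing_a (47 mm diameter, 14 mm high). Either of the two may go in first.
- large_bearing: Larger ball bearing, 52 mm outside diameter, 15 mm high, too wide for the slot; lies among the two smaller ones before the gate and is left alone. Origin at the centre of its underside.
- v_block: Steel V-block, 50 mm along its x, 60 mm along its y, 40 mm high, standing to the left of the track; left alone. Origin at the centre of its underside.
- nut: Big hexagon nut, 30 mm across flats, 16 mm high, lying to the right of the track; left alone. Origin at the centre of its underside. Beyond it stands the blue bearing heater (world x 0.32 to 0.52, y -0.27 to 0.13, yoke 0.28 m high): come in over or round it.
Not all that is in view belongs to the job. Leave any pink or turquoise look-alike of the bearing_b alone.

How it is judged (in metres and radians):
On the way, in this order (a step that is already met when the one before it is completed fails the run):
1. the first smaller bearing is in the slot, past the catch (((x of bearing_a in the frame of track above 0.03 m and y of bearing_a in the frame of track between -0.006 and 0.006 m) or (x of bearing_b in the frame of track above 0.03 m and y of bearing_b in the frame of track between -0.006 and 0.006 m))), for 0.1 s.
2. the second smaller bearing is in the slot behind it (x of each of bearing_a, bearing_b in the frame of track above 0.03 m and y of bearing_a in the frame of track between -0.006 and 0.006 m and y of bearing_b in the frame of track between -0.006 and 0.006 m), for 0.1 s.
At the end, for the whole second after the job is handed in: Both smaller bearings lie flat, at rest in the slot, within 6 mm of its middle line: one centred at least 78 mm beyond the gate (nearly touching the stop), the other at least 30 mm; catch shut (below 0.08 rad); larger bearing within 15 mm of where it lay (((x of bearing_a in the frame of track between 0.078 and 0.088 m and (x of bearing_a in the frame of track above 0.03 m and y of bearing_a in the frame of track between -0.006 and 0.006 m) and (x of bearing_b in the frame of track above 0.03 m and y of bearing_b in the frame of track between -0.006 and 0.006 m)) or (x of bearing_b in the frame of track between 0.078 and 0.088 m and (x of bearing_b in the frame of track above 0.03 m and y of bearing_b in the frame of track between -0.006 and 0.006 m) and (x of bearing_a in the frame of track above 0.03 m and y of bearing_a in the frame of track between -0.006 and 0.006 m))) and value of joint catch below 0.08 rad and linear speed of each of bearing_a, bearing_b below 0.02 m/s and height (world z) of each of bearing_a, bearing_b below 0.003 m and angle between each of bearing_a, bearing_b's own z axis and vertical below 0.06 rad and distance of large_bearing from where it was at the start of the episode below 0.015 m).
It fails at once if a smaller bearing is lifted (its centre more than 6 mm off the bench) or tipped by more than 0.2 rad (height (world z) of any of bearing_a, bearing_b above 0.006 m or angle between any of bearing_a, bearing_b's own z axis and vertical above 0.2 rad).
It fails at once if a smaller bearing is pinched or rammed (more than 38 N from the fingers) (contact force between the fingers and bearing_a above 38 N or contact force between the fingers and bearing_b above 38 N).
It fails at once if the larger bearing, the V-block or the nut is shoved away (more than 15 mm) or lifted (distance of any of large_bearing, v_block, nut from where it was at the start of the episode above 0.015 m).
It also fails if it takes over 58 s, if anything falls off the work surface, if the arm or the gripper's body presses on something with over 40 N, if the wrist force passes 120 N, or if a joint passes its speed limit or range.

ROBOT

A 6-joint arm with a two-finger parallel gripper is mounted at the origin on a cart in front of the work surface, level with it; the furniture and walls round the work are solid. World frame = base frame: x ahead of the robot, y to its left, z up, the work surface at z = 0. Lengths are in mm, angles in degrees, forces in N, time in s.
With the tool pointing down it reaches from about 350 to 725 mm from the base axis. Payload 4.3 kg.
Tool frame: the origin (TCP) lies midway between the tips of the shut fingers; the grasp point (between the pads) lies 19 mm behind it (bot.grip_depth is the distance from the TCP to the grasp point, in mm); z points along the fingers, y is the line along which they close (so a half turn about z gives the same grasp; the last joint's range is limited). The gripper opens to 85 mm and grips with 20 to 120 N. Pads are 22 mm wide; open, the fingers measure 114 mm over their backs; the gripper's body (76 mm by 85 mm) begins 54 mm behind the grasp point. The pads swing forward as they close: fully open they stand 13 mm farther back than shut.
Start: joints at [-76.335, 21.618, 4.641, 73.018, 0, 83.68], TCP at [196.53, -540.41, 231.329] pointing down, gripper open.
Joint ranges: [-156.06, 156.06], [-48.1, 94.91], [-58.44, 69.94], [-101.28, 121.22], [-78.64, 73.56], [-180, 180]. Speed limits (degrees/s): [147.25, 147.25, 180, 180, 180, 180].

INTERFACE

Orientations are given as [roll, pitch, yaw] about the fixed x, y, z axes, in that order (R = Rz(yaw) Ry(pitch) Rx(roll)).
In Python, from bench import status, cams, job, bot gives the robot as it stands.
- The arm moves only by the shell command python3 -m inch 'ROWS' [FORCE]. ROWS is JSON, one flat list of numbers, 7 for each row, row after row: the shift along the tool's x, y, z in m, then the turn, a rotation vector about the tool's x, y, z in rad, then the opening, from 0 (shut) to 1 (fully open). A call has 1 to 5 rows; each row is the pose to reach, as a shift and turn from the pose commanded when the call began, along the tool's axes at that moment; what a row does not reach only later rows make up. A row lasts 1/10 s, in which the tool goes at most 50 mm and 8.59 degrees, less where a joint would pass 70% of its speed; a pose out of reach is approached as far as the arm can. A call with a gripper value outside its range is refused whole. The fingers move at their own pace and stop on an object; FORCE is the grip in N (left out, the last holds). Time passes only in rows, so rows that repeat a pose let the fingers close. It gives the time, the measured TCP pose, the force, the opening and the grip force at its end, in the units of the state.
- status.read_state(): the state, without advancing time (a new reading comes with each control period).
- cams.snapshot(name): name is "scene" or "top" or "wrist"; returns a dict with "image" (420x560x3 uint8, red, green, blue), "fx", "fy", "cx", "cy" (pixels), "extrinsics" (4x4, takes a point from world to camera coordinates). Camera axes: x right, y down, z forward; pixel columns grow to the right and rows downward; lengths in mm; the calibration is good to about 2 mm. A picture is of the moment at which its call begins. There is no depth.
- job.finish_job(): hands the job in; it is judged then, once.
The state is a dict: "t": time; "q": joint angles; "joint_vel": joint speeds; "effort": joint torques, N m; "position": TCP position; "orientation": TCP orientation; "contact_force": force on the tool from outside, world axes, zero at the start; "moment": the same for the moment, N m; "grip_width": finger opening in mm; "grip_force": force on a finger pad.
Only numpy, scipy, OpenCV 4.12 (cv2) and the standard library are available. Lean on these libraries where they do the work, as an engineer would, in place of code of your own. Each camera call takes 0.05 s, during which the arm holds its last target. There are 200 camera calls.

## Working session

There is one attempt and no reset: what is moved stays moved. The work goes in short steps, Python scripts to look and compute and a shell command to move; the robot and the scene stay as the last step left them, time stands still between calls to the robot, and variables do not carry over. Pictures are saved under pics/ and viewed, at most 10 in all, crops included, and the job is handed in when it is done.

```bash
mkdir -p pics; ls
python3 - <<'E'
from bench import status,cams,job,bot
import cv2,numpy as np
print(status.read_state())
for n in ("top","scene"):
    s=cams.snapshot(n); cv2.imwrite(f"pics/{n}0.png",s["image"][:,:,::-1]); np.savez(f"{n}0.npz",**s)
    print(n,s["fx"],s["fy"],s["cx"],s["cy"],np.round(s["extrinsics"],3).tolist())
E
```

```text
pics
{'t': 0.0, 'q': array([-7.63345138e+01,  2.16635116e+01,  4.56261261e+00,  7.30175266e+01,
       -1.02692964e-03,  8.36808885e+01]), 'joint_vel': array([ 0.024949  , -0.00838746, -0.0297269 , -0.04514674, -0.0187921 ,
        0.02874086]), 'effort': array([ 1.13925267e-03, -4.63599443e+01,  2.69879401e+01,  2.08449917e-02,
        3.00403815e-05,  1.29131372e-06]), 'position': array([ 196.36723504, -539.73510729,  230.34261362]), 'orientation': array([-1.79882181e+02, -1.20139183e-02,  1.99845864e+01]), 'contact_force': array([ 0.05464447,  0.35277016, -0.41627368]), 'moment': array([-0.04383942, -0.05260219, -0.01317372]), 'grip_force': 0.0, 'grip_width': 85.25169936184427}
top 441.865665253222 441.865665253222 272.57032378940505 212.02658957984966 [[-0.005, -1.0, -0.006, 337.779], [-0.988, 0.006, -0.154, 492.254], [0.154, 0.005, -0.988, 803.823], [0.0, 0.0, 0.0, 1.0]]
scene 499.8235538042527 499.8235538042527 289.2653471335961 210.92083918779602 [[-0.399, -0.917, 0.003, 506.758], [-0.625, 0.269, -0.733, 259.024], [0.671, -0.294, -0.68, 645.616], [0.0, 0.0, 0.0, 1.0]]
```

View pics/top0.png

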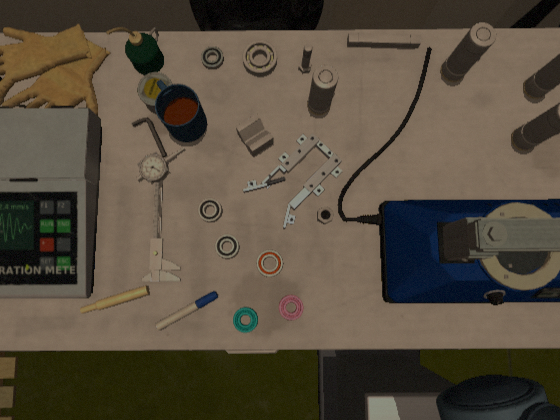

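View pics/scene0.png

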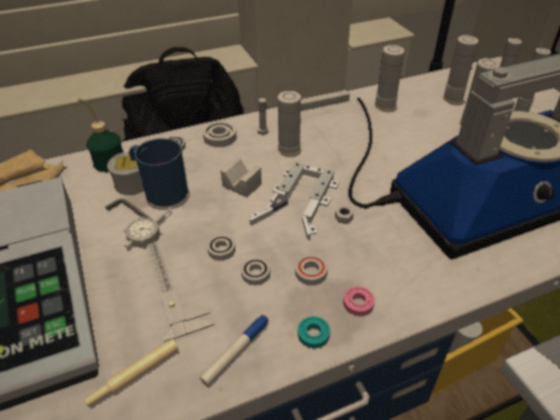

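The top view shows bearings at (210,211), (228,247) and, with an orange shield, (270,263). Possible mix-ups are pink (291,307), turquoise (246,320) and the rear ones at (213,57) and (260,57). The gate is at about (270,195) and the slot runs up-right. I'll rectify a close crop to measure diameters and the track pose.

```bash
cat > h.py <<'E'
import numpy as np,cv2
from bench import status,cams,job,bot
def K(s): return np.array([[s["fx"],0,s["cx"]],[0,s["fy"],s["cy"]],[0,0,1.]])
def proj(s,P):
    P=np.atleast_2d(P).astype(float); c=P@s["extrinsics"][:3,:3].T+s["extrinsics"][:3,3]
    p=c@K(s).T; return p[:,:2]/p[:,2:]
def rect(s,z,x0,x1,y0,y1,k):
    # up = +x world, right = -y world ; px per mm k
    w,h=int((y1-y0)*k),int((x1-x0)*k)
    src=proj(s,[[x1,y1,z],[x1,y0,z],[x0,y0,z],[x0,y1,z]]).astype(np.float32)
    M=cv2.getPerspectiveTransform(src,np.float32([[0,0],[w,0],[w,h],[0,h]]))
    return cv2.warpPerspective(s["image"],M,(w,h),flags=cv2.INTER_CUBIC)
def unp(s,uv,z):
    R=s["extrinsics"][:3,:3];t=s["extrinsics"][:3,3]
    uv=np.atleast_2d(uv).astype(float)
    d=np.c_[uv,np.ones(len(uv))]@np.linalg.inv(K(s)).T@R; o=-R.T@t
    return o+d*((z-o[2])/d[:,2])[:,None]
E
python3 - <<'E'
from h import *
for n in("top","scene"):
    s=dict(np.load(f"{n}0.npz"))
    print(n,np.round(unp(s,[[210,211],[228,247],[270,263],[320,150],[290,225]],14),0).tolist())
    if n=="top":a=rect(s,14,350,630,-20,230,2.1)
    else:b=rect(s,14,350,630,-20,230,1)
cv2.imwrite("pics/r0.png",a[:,:,::-1]);print(a.shape)
E
```

```text
top [[501.0, 458.0, 14.0], [430.0, 422.0, 14.0], [399.0, 341.0, 14.0], [624.0, 239.0, 14.0], [472.0, 301.0, 14.0]]
scene [[592.0, 451.0, 14.0], [495.0, 449.0, 14.0], [435.0, 398.0, 14.0], [681.0, 187.0, 14.0], [502.0, 333.0, 14.0]]
(588, 525, 3)
```

View pics/r0.png

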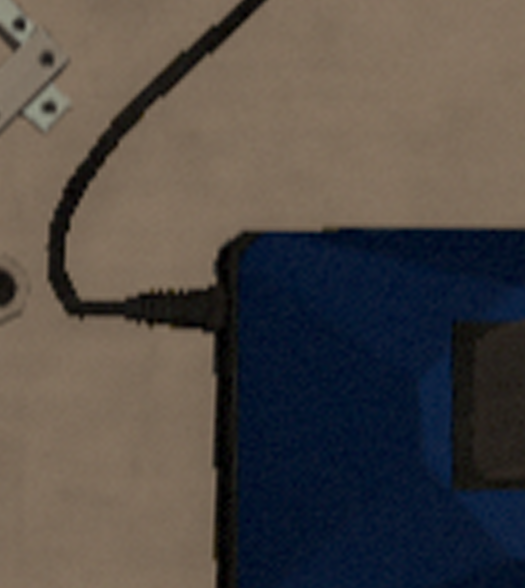

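The window was off: it shows only the rail end, the nut and the heater. The bearings lie at y 340–460.

Run:
```python
from h import *
s=dict(np.load("top0.npz"))
x0,x1,y0,y1,k=375,670,200,490,2
a=rect(s,14,x0,x1,y0,y1,k)
cv2.imwrite("pics/r1.png",a[:,:,::-1])
# fine radial circle fits of dark->light outline per bearing
from scipy.optimize import minimize
a=rect(s,14,300,670,180,500,4)
g=cv2.GaussianBlur(cv2.cvtColor(a,cv2.COLOR_RGB2GRAY),(0,0),2)
c=cv2.HoughCircles(g,cv2.HOUGH_GRADIENT_ALT,1,100,param1=60,param2=0.6,minRadius=70,maxRadius=120)
if c is not None:
    for u,v,r in c[0]: print("x %.1f y %.1f d %.1f"%(670-v/4,500-u/4,r/2))
```

```text
x 398.8 y 340.5 d 49.3
x 504.8 y 460.8 d 37.9
x 398.8 y 340.5 d 42.3
x 433.0 y 423.8 d 41.6
x 433.0 y 423.8 d 36.3
```

View pics/r1.png

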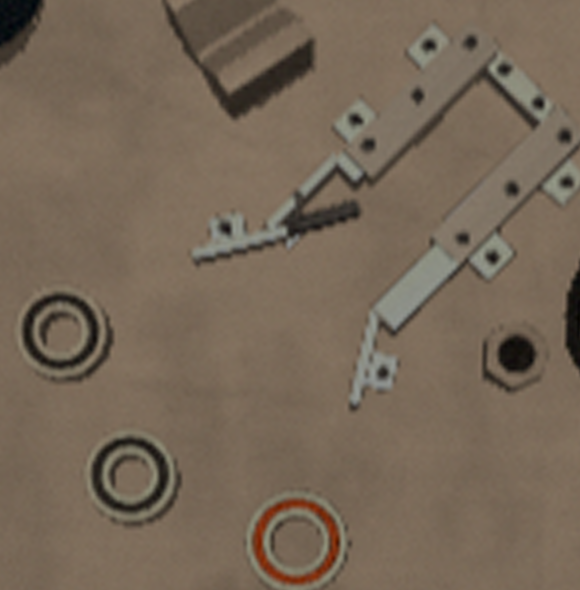

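The orange-shielded bearing at crop (297,541) is clearly the widest, about 97 px against 86 px, so it's the large one. The dark-shielded ones at (62,333) and (131,476) are the two smaller ones. Next I'll fit the track pose from its corners and check with an overlay.

```bash
cat >> h.py <<'E'
def T(p,pts):
    pts=np.atleast_2d(pts).astype(float);c,s=np.cos(p[2]),np.sin(p[2])
    return np.c_[pts[:,0]*c-pts[:,1]*s+p[0],pts[:,0]*s+pts[:,1]*c+p[1],pts[:,2]]
def inv(p,x,y):
    c,s=np.cos(p[2]),np.sin(p[2]);dx,dy=x-p[0],y-p[1]
    return c*dx+s*dy,-s*dx+c*dy
E
python3 - <<'E'
from h import *
from scipy.optimize import least_squares
s=dict(np.load("top0.npz"))
tr=np.array([[-57,-48,14],[-18,-25,16],[-18,-41,16],[-61,54,14],[12,18,12.5],[21,25,16]])
px=np.array([[350,402],[374,313],[394,331],[196,262],[354,209],[362,182]])
uv=proj(s,np.c_[670-px[:,1]/2,490-px[:,0]/2,np.full(len(px),14)])
r=least_squares(lambda p:(proj(s,T(p,tr))-uv).ravel(),[548,314,-.73],loss="soft_l1")
p=r.x;print(p,np.degrees(p[2]),np.round(r.fun.reshape(-1,2),1).tolist())
np.save("track.npy",p)
x0,x1,y0,y1,k=375,670,200,490,2
a=rect(s,14,x0,x1,y0,y1,k)
def w2r(P):
    P=np.array(P);uv=proj(s,P); q=unp(s,uv,14); return np.c_[(y1-q[:,1])*k,(x1-q[:,0])*k].astype(int)
for L,c in (([[-57,-48,14],[-19,-25,14]],(255,0,0)),([[-18,-25,16],[119,-25,16],[119,-41,16],[-18,-41,16],[-18,-25,16]],(0,255,0)),([[21,25,16],[119,25,16],[119,41,16],[21,41,16],[21,25,16]],(0,255,0)),([[-61,54,14],[-23,32,14]],(255,0,0)),([[107,-25,14],[107,25,14]],(255,255,0)),([[-16,33,12.5],[12,18,12.5]],(0,255,255))):
    cv2.polylines(a,[w2r(T(p,L))],False,c,1)
for bx,by,d in ((503.5,459,47),(432,424.5,47),(399.5,341.5,52)):
    t=np.linspace(0,6.3,60); cv2.polylines(a,[w2r(np.c_[bx+d/2*np.cos(t),by+d/2*np.sin(t),14+0*t])],True,(255,0,255),1)
    print(np.round(inv(p,bx,by),1))
cv2.imwrite("pics/r2.png",a[:,:,::-1])
E
```

```text
[544.48153635 308.64445178  -0.78573118] -45.01908018271849 [[-0.0, -0.6], [-0.3, -0.5], [0.4, 0.7], [1.0, -0.3], [0.0, 0.1], [-1.2, 0.7]]
[-135.3   77.3]
[-161.5    2.3]
[-125.7  -79.3]
```

View pics/r2.png

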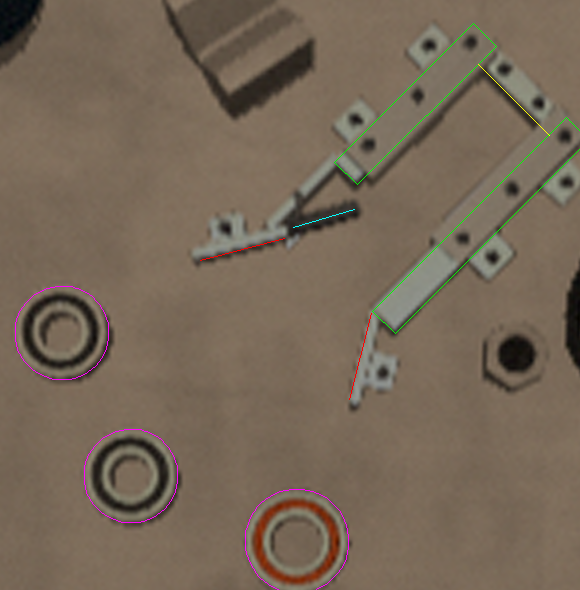

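The overlay matches: track origin at world (544.5, 308.6), yaw -45.0°. In the track frame the bearings are at (-135,77) and (-161.5,2), and the large one at (-126,-79). Plan: push the on-axis one first, straight in. I lift first, to pass over the heater.

```bash
cat > to.py <<'E'
# to.py x y z yaw ... : tool-frame shift (m) and z turn (rad) from the present pose; 'T' prefix: x y in track frame, yaw relative to 135
import sys
from h import *
from scipy.spatial.transform import Rotation as R
a=sys.argv[1:]; tr=a[0]=='T'
v=np.array(a[tr:],float).reshape(-1,4); p=np.load("track.npy")
S=status.read_state(); R0=R.from_euler('xyz',S["orientation"],degrees=True)
for x,y,z,w in v:
    if tr: x,y,_=T(p,[x,y,0])[0]; w+=np.degrees(p[2])+180
    d=R0.inv().apply(np.array([x,y,z])-S["position"])/1000
    rv=(R0.inv()*R.from_euler('xyz',[180,0,w],degrees=True)).as_rotvec()
    print("shift",np.round(d,4),"rot",np.round(rv,3))
c=inv(p,*S["position"][:2])
print("now t %.1f"%S["t"],np.round(S["position"],1),np.round(S["orientation"],1),"track",np.round(c,1),"F",np.round(S["contact_force"],1),"w",round(S["grip_width"],1),"q",np.round(S["q"]))
E
python3 -m inch '[0,0,-0.03,0,0,0,0.15, 0,0,-0.07,0,0,0,0.15, 0,0,-0.11,0,0,0,0.15, 0,0,-0.13,0,0,0,0.15, 0,0,-0.13,0,0,0,0.15]' 20
python3 to.py 400 -430 360 45  560 -200 360 75
```

```text
t: 0.6
position: [196.8, -541.6, 364.5]
orientation: [179.7, 0.0, 20.0]
contact_force: [-0.9, 0.1, 0.0]
grip_width: 13.6
grip_force: 0.0
shift [ 0.2291 -0.0355  0.0041] rot [ 0.006  0.002 -0.437]
shift [ 0.4581 -0.197   0.0031] rot [ 0.005  0.003 -0.96 ]
now t 0.6 [ 196.8 -541.6  364.5] [179.7   0.   20. ] track [ 355.7 -847. ] F [-0.9  0.1  0. ] w 13.6 q [-76.  23.  26.  93.   0.  84.]
```

```bash
python3 -m inch '[0.045,-0.007,0,0,0,-0.087,0.15, 0.09,-0.014,0,0,0,-0.175,0.15, 0.135,-0.021,0,0,0,-0.26,0.15, 0.18,-0.028,0,0,0,-0.35,0.15, 0.23,-0.035,0,0,0,-0.437,0.15]' |tail -5
python3 to.py 560 -200 360 75
```

```text
position: [401.1, -427.8, 359.6]
orientation: [-179.9, -0.0, 45.2]
contact_force: [-0.1, -1.0, -0.3]
grip_width: 12.7
grip_force: 0.0
shift [ 2.736e-01 -4.790e-02 -2.000e-04] rot [-0.003 -0.001 -0.52 ]
now t 1.1 [ 401.1 -427.8  359.6] [-179.9   -0.    45.2] track [ 419.6 -622. ] F [-0.1 -1.  -0.3] w 12.7 q [-53.  24.  28.  94.  -0.  82.]
```

```bash
python3 -m inch '[0.049,-0.008,0,0,0,-0.1,0.15, 0.097,-0.016,0,0,0,-0.2,0.15, 0.145,-0.024,0,0,0,-0.3,0.15, 0.193,-0.032,0,0,0,-0.4,0.15, 0.24,-0.042,0,0,0,-0.5,0.15]' |tail -5
python3 to.py 600 50 360 100
```

```text
position: [540.8, -227.7, 359.4]
orientation: [-179.8, -0.0, 73.9]
contact_force: [-0.1, -0.3, 0.6]
grip_width: 12.8
grip_force: 0.0
shift [ 0.2832 -0.02   -0.0004] rot [-0.002 -0.001 -0.455]
now t 1.6 [ 540.8 -227.7  359.4] [-179.8   -0.    73.9] track [ 376.7 -381.7] F [-0.1 -0.3  0.6] w 12.8 q [-29.  24.  28.  94.  -0.  77.]
```

```bash
python3 -m inch '[0.049,-0.004,0,0,0,-0.09,0.15, 0.098,-0.008,0,0,0,-0.18,0.15, 0.147,-0.011,0,0,0,-0.27,0.15, 0.196,-0.014,0,0,0,-0.36,0.15, 0.245,-0.017,0,0,0,-0.45,0.15]' |tail -5
python3 to.py 545 240 360 120
```

```text
position: [592.4, 12.3, 359.5]
orientation: [-179.9, -0.0, 99.7]
contact_force: [1.0, -0.4, 0.4]
grip_width: 12.8
grip_force: 0.0
shift [ 0.2325 -0.0085 -0.0003] rot [-0.002 -0.001 -0.355]
now t 2.1 [592.4  12.3 359.5] [-179.9   -0.    99.7] track [ 243.5 -175.6] F [ 1.  -0.4  0.4] w 12.8 q [-5. 25. 29. 94. -0. 75.]
```

```bash
python3 -m inch '[0.047,-0.002,0,0,0,-0.07,0.15, 0.094,-0.004,0,0,0,-0.14,0.15, 0.14,-0.006,0,0,0,-0.21,0.15, 0.187,-0.008,0,0,0,-0.28,0.15, 0.233,-0.008,0,0,0,-0.355,0.15]' |tail -5
python3 to.py T -218 2.3 200 0
```

```text
position: [545.3, 240.4, 359.6]
orientation: [-179.8, -0.0, 120.0]
contact_force: [0.3, -0.8, 0.5]
grip_width: 13.1
grip_force: 0.0
shift [ 0.2706 -0.0205  0.1598] rot [-0.003 -0.001 -0.262]
now t 2.6 [545.3 240.4 359.6] [-179.8   -0.   120. ] track [ 48.8 -47.6] F [ 0.3 -0.8  0.5] w 13.1 q [18. 26. 30. 94. -0. 78.]
```

```bash
python3 -m inch '[0.041,-0.003,0.022,0,0,-0.05,0.15, 0.082,-0.006,0.045,0,0,-0.1,0.15, 0.123,-0.009,0.068,0,0,-0.15,0.15, 0.164,-0.012,0.09,0,0,-0.2,0.15, 0.205,-0.015,0.112,0,0,-0.262,0.15]' |tail -5
python3 to.py T -218 2.3 100 0 -218 2.3 30 0
```

```text
position: [429.7, 409.8, 246.5]
orientation: [-179.8, -0.0, 134.9]
contact_force: [0.4, -0.5, 0.2]
grip_width: 12.5
grip_force: 0.0
shift [0.0653 0.0123 0.1465] rot [-0.003 -0.    -0.001]
shift [0.0653 0.0125 0.2165] rot [-0.003 -0.    -0.001]
now t 3.1 [429.7 409.8 246.5] [-179.8   -0.   134.9] track [-152.7   -9.7] F [ 0.4 -0.5  0.2] w 12.5 q [38. 24. 10. 77. -0. 83.]
```

```bash
python3 -m inch '[0.033,0.006,0.033,0,0,0,0.15, 0.065,0.0125,0.066,0,0,0,0.15, 0.065,0.0125,0.11,0,0,0,0.15, 0.065,0.0125,0.15,0,0,0,0.15, 0.065,0.0125,0.19,0,0,0,0.15]' |tail -5
python3 to.py T -218 2.3 20 0 -218 2.3 5 0
python3 - <<'E'
from h import *
s=cams.snapshot("wrist");cv2.imwrite("pics/w1.png",s["image"][:,:,::-1])
E
```

```text
position: [393.0, 463.2, 55.9]
orientation: [-179.8, 0.0, 134.9]
contact_force: [0.2, 0.9, -0.1]
grip_width: 12.6
grip_force: 0.0
shift [0.0016 0.0003 0.0359] rot [-0.003  0.    -0.002]
shift [0.0016 0.0004 0.0509] rot [-0.003  0.    -0.002]
now t 3.6 [393.  463.2  55.9] [-179.8    0.   134.9] track [-216.4    2.1] F [ 0.2  0.9 -0.1] w 12.6 q [44. 31. -7. 52. -0. 89.]
```

View pics/w1.png

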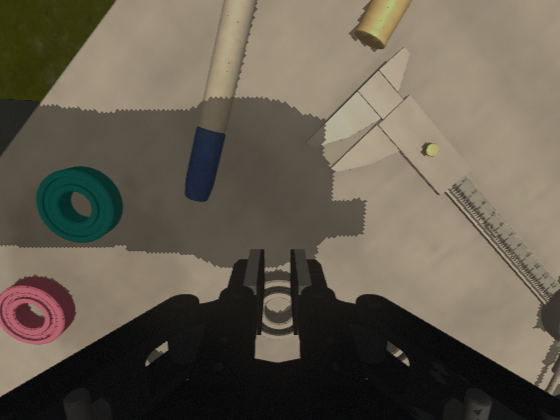

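The wrist view shows the bearing centred between the fingers at (277,305), with nothing in the way behind. Descend and start pushing gently.

```bash
python3 -m inch '[0,0,0.02,0,0,0,0.15, 0,0,0.035,0,0,0,0.15, 0,0,0.043,0,0,0,0.15, 0,0,0.048,0,0,0,0.15, 0,0,0.0505,0,0,0,0.15]' |tail -5
python3 -m inch '[-0.006,0,0,0,0,0,0.15, -0.012,0,0,0,0,0,0.15, -0.016,0,0,0,0,0,0.15, -0.02,0,0,0,0,0,0.15, -0.024,0,0,0,0,0,0.15]' |tail -5
python3 -m inch '[-0.005,0,0,0,0,0,0.15, -0.010,0,0,0,0,0,0.15, -0.016,0,0,0,0,0,0.15, -0.022,0,0,0,0,0,0.15, -0.028,0,0,0,0,0,0.15]' |tail -5
python3 to.py T -100 0 5 0
python3 - <<'E'
from h import *
s=cams.snapshot("top");a=rect(s,14,400,670,200,490,2);b=cams.snapshot("scene")["image"]
cv2.imwrite("pics/c1.png",np.hstack([cv2.resize(a[:,:,::-1],(400,372)),b[100:380,150:451,::-1].repeat(1,0).copy()[:372] if False else cv2.resize(b[100:380,150:450,::-1],(399,372))]))
E
```

```text
position: [394.7, 464.0, 8.7]
orientation: [-180.0, 0.0, 134.8]
contact_force: [0.3, -0.0, -0.2]
grip_width: 12.7
grip_force: 0.0
position: [412.0, 447.1, 9.1]
orientation: [180.0, -0.0, 134.8]
contact_force: [-0.1, 1.1, 0.7]
grip_width: 12.9
grip_force: 0.7
position: [431.9, 427.0, 8.8]
orientation: [180.0, -0.0, 134.8]
contact_force: [-1.5, 1.5, 1.8]
grip_width: 13.1
grip_force: 0.9
shift [-0.0633 -0.0038  0.0038] rot [ 0.    -0.    -0.003]
now t 5.2 [431.9 427.    8.8] [180.   -0.  134.8] track [-163.3    4. ] F [-1.5  1.5  1.8] w 13.1 q [ 39.  34. -10.  46.   0.  84.]
```

View pics/c1.png

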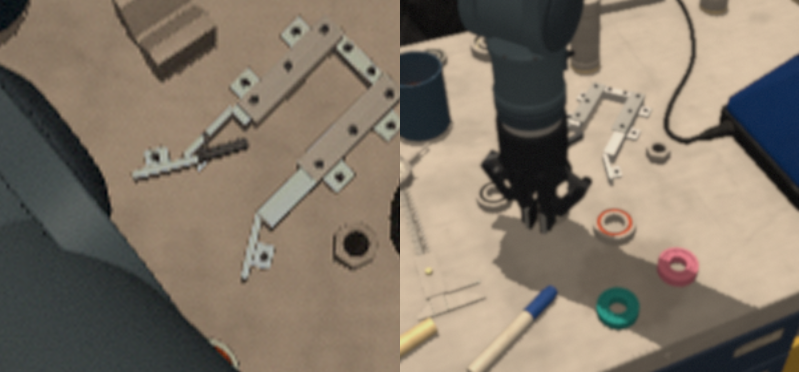

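The top view is mostly hidden by the arm. The scene view shows the shut-ish fingers behind the bearing, with the large bearing and the left one undisturbed. I'll lower by 3.5 mm and correct y by -4 mm while pushing on.

```bash
python3 -m inch '[-0.001,0,0.002,0,0,0,0.15, -0.006,0,0.0035,0,0,0,0.15, -0.013,-0.001,0.0035,0,0,0,0.15, -0.02,-0.0015,0.0035,0,0,0,0.15, -0.027,-0.002,0.0035,0,0,0,0.15]' |tail -5
python3 -m inch '[-0.007,-0.0005,0,0,0,0,0.15, -0.014,-0.001,0,0,0,0,0.15, -0.021,-0.0015,0,0,0,0,0.15, -0.028,-0.002,0,0,0,0,0.15, -0.035,-0.002,0,0,0,0,0.15]' |tail -5
python3 to.py T -60 0 5 0
python3 - <<'E'
from h import *
b=cams.snapshot("scene")
cv2.imwrite("pics/c2.png",cv2.resize(b["image"][120:300,180:400,::-1],None,fx=3,fy=3,interpolation=2))
E
```

```text
position: [449.4, 405.8, 5.0]
orientation: [-180.0, 0.0, 134.8]
contact_force: [-0.8, 1.0, 0.3]
grip_width: 12.4
grip_force: 0.3
position: [472.7, 379.9, 5.2]
orientation: [-180.0, 0.0, 134.8]
contact_force: [0.1, -0.5, -0.1]
grip_width: 12.9
grip_force: 0.3
shift [-0.0411  0.0006  0.0002] rot [-0.     0.    -0.003]
now t 6.2 [472.7 379.9   5.2] [-180.     0.   134.8] track [-101.1   -0.5] F [ 0.1 -0.5 -0.1] w 12.9 q [ 33.  34. -11.  45.  -0.  78.]
```

View pics/c2.png

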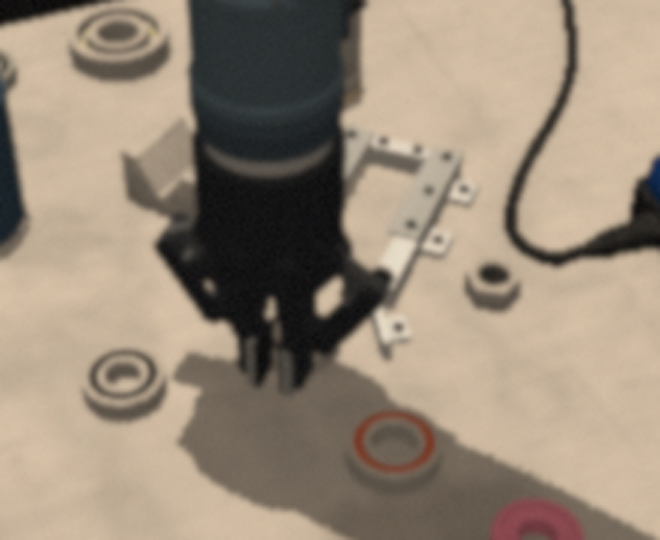

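The bearing isn't left behind at its old place; it is hidden ahead of the fingers at (270,370). The other objects are undisturbed. Continue along the axis.

```bash
python3 -m inch '[-0.007,0,0,0,0,0,0.15, -0.014,0,0,0,0,0,0.15, -0.021,0,0,0,0,0,0.15, -0.028,0,0,0,0,0,0.15, -0.035,0,0,0,0,0,0.15]' |tail -5
python3 -m inch '[-0.006,0,0,0,0,0,0.15, -0.012,0,0,0,0,0,0.15, -0.018,0,0,0,0,0,0.15, -0.024,0,0,0,0,0,0.15, -0.03,0,0,0,0,0,0.15]' |tail -5
python3 to.py T 0 0 5 0
```

```text
position: [497.4, 355.2, 5.3]
orientation: [180.0, 0.0, 134.8]
contact_force: [0.3, 0.6, 0.5]
grip_width: 12.5
grip_force: 0.5
position: [517.9, 334.4, 5.2]
orientation: [-180.0, -0.1, 134.8]
contact_force: [-3.0, 2.4, 1.2]
grip_width: 12.7
grip_force: 1.9
shift [-0.037   0.0007  0.0002] rot [-0.    -0.002 -0.003]
now t 7.3 [517.9 334.4   5.2] [-1.800e+02 -1.000e-01  1.348e+02] track [-37.   -0.6] F [-3.   2.4  1.2] w 12.7 q [27. 35. -9. 46.  0. 72.]
```

```bash
python3 -m inch '[-0.005,0,0,0,0,0,0.15, -0.01,0,0,0,0,0,0.15, -0.015,0,0,0,0,0,0.15, -0.02,0,0,0,0,0,0.15, -0.025,0,0,0,0,0,0.15]' |tail -5
python3 -m inch '[-0.005,0,0,0,0,0,0.15, -0.01,0,0,0,0,0,0.15, -0.015,0,0,0,0,0,0.15, -0.02,0,0,0,0,0,0.15, -0.02,0,0,0,0,0,0.15]' |tail -5
python3 to.py T 8 0 5 0
python3 - <<'E'
from h import *
b=cams.snapshot("top"); p=np.load("track.npy")
a=rect(b,14,500,670,200,330,4)
c=cams.snapshot("scene")["image"][140:260,220:380]
cv2.imwrite("pics/c3.png",np.hstack([cv2.resize(a[:,:,::-1],(400,523)),cv2.resize(c[:,:,::-1],(400,523))]))
E
```

```text
position: [536.3, 316.1, 5.3]
orientation: [180.0, 0.0, 134.8]
contact_force: [-1.5, 2.8, 1.1]
grip_width: 12.7
grip_force: 1.0
position: [550.3, 301.3, 5.2]
orientation: [-180.0, 0.1, 134.7]
contact_force: [-1.5, -1.2, 0.3]
grip_width: 12.7
grip_force: 0.8
shift [0.0013 0.001  0.0002] rot [-0.001  0.001 -0.004]
now t 8.3 [550.3 301.3   5.2] [-1.800e+02  1.000e-01  1.347e+02] track [ 9.3 -1. ] F [-1.5 -1.2  0.3] w 12.7 q [23. 36. -7. 47. -0. 68.]
```

View pics/c3.png

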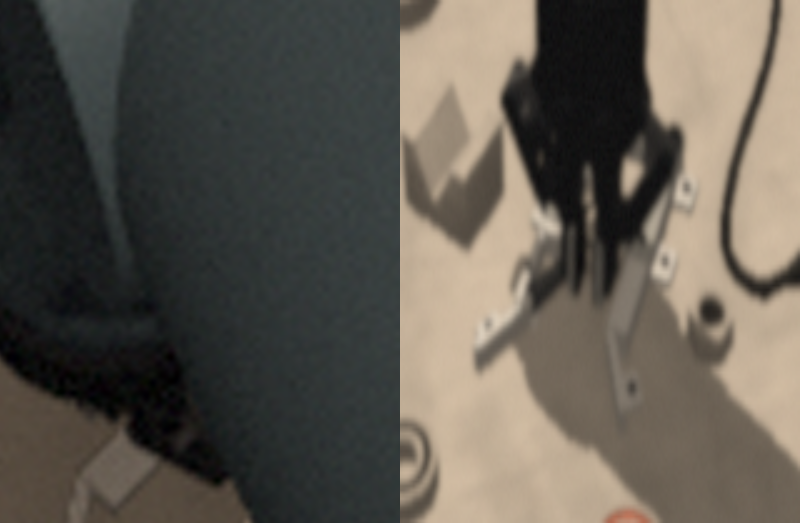

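The scene view shows the fingers in the gate between the wings, at about (585,280), with nothing disturbed. The first bearing should be at x≈43. Withdraw, rise, and go behind the second.

```bash
python3 -m inch '[0.01,0,0,0,0,0,0.15, 0.025,0,-0.001,0,0,0,0.15, 0.045,0,-0.005,0,0,0,0.15, 0.06,0,-0.03,0,0,0,0.15, 0.075,0,-0.06,0,0,0,0.15]' |tail -5
python3 to.py T -161 126 60 -62
python3 - <<'E'
from h import *
b=cams.snapshot("top"); np.savez("top1.npz",**b)
E
```

```text
position: [494.0, 356.5, 64.5]
orientation: [-179.8, -0.1, 134.9]
contact_force: [0.2, 0.2, -0.0]
grip_width: 13.0
grip_force: 0.0
shift [0.0916 0.1277 0.0042] rot [-4.000e-03  1.000e-03  1.081e+00]
now t 8.9 [494.  356.5  64.5] [-1.798e+02 -1.000e-01  1.349e+02] track [-69.5  -1.9] F [ 0.2  0.2 -0. ] w 13.0 q [30. 31. -6. 53.  0. 75.]
```

```bash
python3 -m inch '[0.018,0.025,0,0,0,0.14,0.15, 0.037,0.05,0,0,0,0.28,0.15, 0.055,0.077,0,0,0,0.42,0.15, 0.073,0.102,0,0,0,0.56,0.15, 0.0915,0.128,0,0,0,0.7,0.15]' |tail -5
python3 -m inch '[0,0,0,0,0,0.13,0.15, 0,0,0,0,0,0.26,0.15, 0,0,0,0,0,0.38,0.15]' |tail -5
python3 to.py T -161 126 5 -62
python3 - <<'E'
from h import *
b=cams.snapshot("top"); np.savez("top2.npz",**b)
a=rect(b,14,375,670,200,490,2); p=np.load("track.npy")
for x,y,d in ((-135.3,77.3,47),(43,0,47),(-125.7,-79.3,52)):
    X,Y,_=T(p,[x,y,0])[0]; cv2.circle(a,(int((490-Y)*2),int((670-X)*2)),d,(255,0,255),1)
w=cams.snapshot("wrist")["image"]
cv2.imwrite("pics/c4.png",np.hstack([cv2.resize(a[:,:,::-1],(400,407)),cv2.resize(w[:,:,::-1],(400,407))]))
E
```

```text
position: [522.2, 513.1, 65.4]
orientation: [180.0, -0.0, 94.4]
contact_force: [-0.1, 0.3, -0.1]
grip_width: 12.8
grip_force: 0.0
position: [521.9, 512.4, 64.9]
orientation: [-180.0, -0.0, 72.7]
contact_force: [-0.7, -0.4, 0.7]
grip_width: 13.0
grip_force: 0.0
shift [-0.0014 -0.0018  0.0599] rot [-0.    -0.    -0.004]
now t 9.8 [521.9 512.4  64.9] [-180.    -0.    72.7] track [-160.   128.1] F [-0.7 -0.4  0.7] w 13.0 q [ 39.  45.  19.  65.   0. 147.]
```

View pics/c4.png

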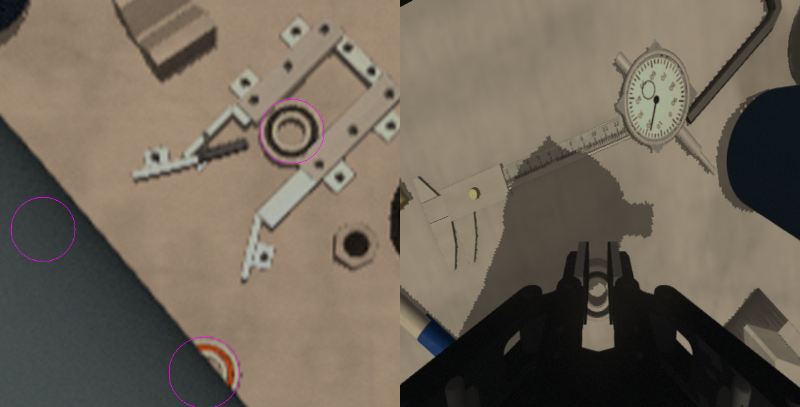

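The first bearing sits in the slot at x≈43 with the catch shut behind it. In the wrist view the second bearing is centred between the fingers at (598,295). Descend and push it onto the axis.

```bash
python3 -m inch '[0,-0.001,0.025,0,0,0,0.15, 0,-0.002,0.045,0,0,0,0.15, 0,-0.002,0.054,0,0,0,0.15, 0,-0.002,0.059,0,0,0,0.15, 0,-0.002,0.0605,0,0,0,0.15]' |tail -5
python3 -m inch '[-0.006,0,0,0,0,0,0.15, -0.012,0,0,0,0,0,0.15, -0.016,0,0.001,0,0,0,0.15, -0.02,0,0.002,0,0,0,0.15, -0.024,0,0.003,0,0,0,0.15]' |tail -5
python3 to.py T -111 32 5 -62
```

```text
position: [521.2, 511.5, 4.6]
orientation: [-180.0, 0.0, 73.0]
contact_force: [0.2, -0.1, -0.1]
grip_width: 13.1
grip_force: 0.0
position: [514.7, 488.5, 2.4]
orientation: [180.0, -0.1, 72.9]
contact_force: [0.1, 1.6, 0.7]
grip_width: 12.7
grip_force: 0.7
shift [-0.0829 -0.0018 -0.0028] rot [ 0.    -0.002 -0.001]
now t 10.8 [514.7 488.5   2.4] [ 1.80e+02 -1.00e-01  7.29e+01] track [-148.3  106.1] F [0.1 1.6 0.7] w 12.7 q [ 38.  45.  10.  55.   0. 145.]
```

```bash
python3 -m inch '[-0.005,0,-0.0015,0,0,0,0.15, -0.011,0,-0.0025,0,0,0,0.15, -0.017,0,-0.0025,0,0,0,0.15, -0.023,0,-0.0025,0,0,0,0.15, -0.03,0,-0.0025,0,0,0,0.15]' |tail -5
python3 -m inch '[-0.007,0,0,0,0,0,0.15, -0.014,0,0,0,0,0,0.15, -0.021,-0.001,0,0,0,0,0.15, -0.027,-0.001,0,0,0,0,0.15, -0.033,-0.001,0,0,0,0,0.15]' |tail -5
python3 -m inch '[-0.006,0,0,0,0,0,0.15, -0.011,0,0,0,0,0,0.15, -0.015,0,0,0,0,0,0.15, -0.018,0,0,0,0,0,0.15, -0.019,0,0,0,0,0,0.15]' |tail -5
python3 to.py T -111 32 5 -62
```

```text
position: [505.5, 459.3, 4.3]
orientation: [180.0, -0.0, 72.9]
contact_force: [-0.2, 1.2, -0.5]
grip_width: 12.8
grip_force: 0.4
position: [494.7, 427.9, 4.3]
orientation: [180.0, 0.0, 72.9]
contact_force: [-0.1, 0.8, -0.3]
grip_width: 13.0
grip_force: 0.4
position: [489.3, 410.0, 4.3]
orientation: [180.0, 0.0, 72.9]
contact_force: [0.9, 1.0, -0.2]
grip_width: 12.6
grip_force: 0.4
shift [-0.0004 -0.0005 -0.0007] rot [ 0.     0.    -0.001]
now t 12.3 [489.3 410.    4.3] [180.    0.   72.9] track [-110.7   32.6] F [ 0.9  1.  -0.2] w 12.6 q [ 34.  37.  -5.  48.  -0. 141.]
```

```bash
python3 -m inch '[0.01,0,0,0,0,0,0.15, 0.025,0,-0.003,0,0,0,0.15, 0.035,0,-0.02,0,0,0,0.15, 0.045,0,-0.045,0,0,0,0.15, 0.045,0,-0.07,0,0,0,0.15]' |tail -5
python3 to.py T -165 2 70 0
```

```text
position: [502.5, 454.9, 74.4]
orientation: [-180.0, 0.0, 73.0]
contact_force: [0.8, 0.9, -0.4]
grip_width: 12.6
grip_force: 0.0
shift [-0.0483 -0.0618  0.0044] rot [-0.    -0.    -1.082]
now t 12.8 [502.5 454.9  74.4] [-180.    0.   73.] track [-133.1   73.7] F [ 0.8  0.9 -0.4] w 12.6 q [ 37.  38.   8.  60.   0. 144.]
```

```bash
python3 -m inch '[-0.008,-0.011,0,0,0,-0.14,0.15, -0.018,-0.023,0,0,0,-0.28,0.15, -0.028,-0.036,0,0,0,-0.42,0.15, -0.038,-0.05,0,0,0,-0.56,0.15, -0.048,-0.062,0,0,0,-0.7,0.15]' |tail -5
python3 -m inch '[0,0,0,0,0,-0.13,0.15, 0,0,0,0,0,-0.26,0.15, 0,0,0,0,0,-0.38,0.15]' |tail -5
python3 to.py T -155 2 5 0
python3 - <<'E'
from h import *
s=cams.snapshot("wrist"); t=cams.snapshot("scene"); top=cams.snapshot("top");np.savez("w3.npz",**s);np.savez("s3.npz",**t)
w=cv2.resize(s["image"][200:410,190:370],(400,467))
p=np.load("track.npy")
th=np.linspace(0,6.3,60);c=t["image"].copy()
X=T(p,np.c_[-95+23.5*np.cos(th),2+23.5*np.sin(th),14+0*th]); cv2.polylines(c,[proj(t,X).astype(int)],True,(255,0,255),1)
cv2.imwrite("pics/c5.png",np.hstack([w[:,:,::-1],cv2.resize(c[140:312,210:357,::-1],(400,467))]))
E
```

```text
position: [428.4, 426.0, 74.1]
orientation: [-180.0, 0.0, 113.4]
contact_force: [-0.3, 1.2, 0.9]
grip_width: 12.7
grip_force: 0.0
position: [429.1, 426.2, 74.2]
orientation: [-180.0, 0.0, 135.1]
contact_force: [-0.4, 0.9, 0.6]
grip_width: 12.8
grip_force: 0.0
shift [-0.0097  0.0005  0.0692] rot [-0.     0.     0.003]
now t 13.7 [429.1 426.2  74.2] [-180.     0.   135.1] track [-164.7    1.4] F [-0.4  0.9  0.6] w 12.8 q [39. 30. -6. 54. -0. 84.]
```

View pics/c5.png

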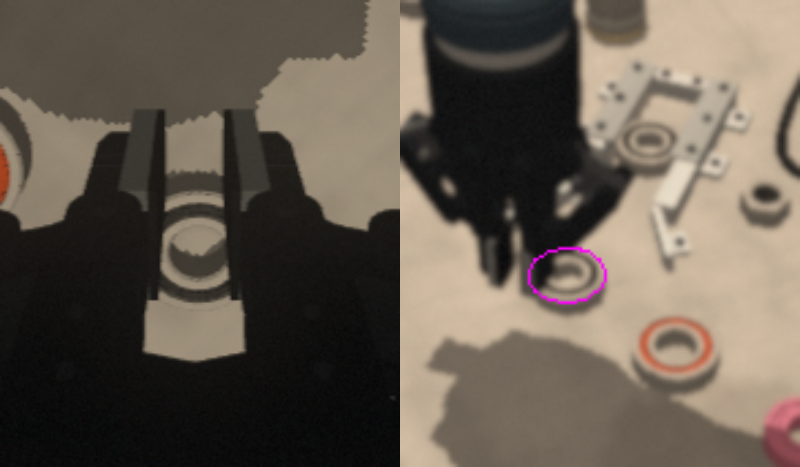

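The second bearing is within 1–2 mm of the predicted place (-95,2) and centred between the fingers. The first is in the slot and the large one is undisturbed. Descend and push.

```bash
python3 -m inch '[0,0,0.025,0,0,0,0.15, 0,0,0.05,0,0,0,0.15, 0,0,0.061,0,0,0,0.15, 0,0,0.067,0,0,0,0.15, 0,0,0.069,0,0,0,0.15]' |tail -5
python3 -m inch '[-0.007,0,0,0,0,0,0.15, -0.016,0,0,0,0,0,0.15, -0.024,0,0,0,0,0,0.15, -0.030,0,0,0,0,0,0.15, -0.035,0,0,0,0,0,0.15]' |tail -5
python3 -m inch '[-0.005,0,0,0,0,0,0.15, -0.011,0,0,0,0,0,0.15, -0.017,0,0,0,0,0,0.15, -0.024,0,0,0,0,0,0.15, -0.031,0,0,0,0,0,0.15]' |tail -5
python3 to.py T -60 0 5 0
```

```text
position: [429.1, 425.6, 5.0]
orientation: [-180.0, 0.0, 134.8]
contact_force: [-0.5, -0.0, -0.2]
grip_width: 12.6
grip_force: 0.0
position: [454.7, 400.2, 5.7]
orientation: [180.0, 0.0, 134.8]
contact_force: [-0.2, 1.6, 1.1]
grip_width: 12.7
grip_force: 0.6
position: [475.9, 378.5, 5.3]
orientation: [-180.0, -0.0, 134.8]
contact_force: [-1.1, 1.0, 0.9]
grip_width: 13.1
grip_force: 0.9
shift [-0.0378 -0.0008  0.0003] rot [-0.    -0.    -0.003]
now t 15.3 [475.9 378.5   5.3] [-180.    -0.   134.8] track [-97.8   0.9] F [-1.1  1.   0.9] w 13.1 q [ 33.  34. -10.  45.   0.  78.]
```

```bash
python3 -m inch '[-0.007,0,0,0,0,0,0.15, -0.014,0,0,0,0,0,0.15, -0.021,-0.0005,0,0,0,0,0.15, -0.028,-0.001,0,0,0,0,0.15, -0.035,-0.001,0,0,0,0,0.15]' |tail -5
python3 -m inch '[-0.006,0,0,0,0,0,0.15, -0.012,0,0,0,0,0,0.15, -0.018,0,0,0,0,0,0.15, -0.024,0,0,0,0,0,0.15, -0.03,0,0,0,0,0,0.15]' |tail -5
python3 -m inch '[-0.005,0,0,0,0,0,0.15, -0.01,0,0,0,0,0,0.15, -0.015,0,0,0,0,0,0.15, -0.02,0,0,0,0,0,0.15, -0.024,0,0,0,0,0,0.15]' |tail -5
python3 to.py T 2 0 5 0
```

```text
position: [499.9, 352.7, 5.2]
orientation: [-180.0, 0.0, 134.8]
contact_force: [-1.5, 0.7, 2.3]
grip_width: 12.6
grip_force: 0.8
position: [520.1, 332.2, 5.2]
orientation: [-180.0, -0.1, 134.8]
contact_force: [-4.0, 3.0, 2.8]
grip_width: 12.4
grip_force: 2.8
position: [537.7, 314.8, 5.2]
orientation: [-180.0, -0.0, 134.8]
contact_force: [-2.9, 2.1, 1.2]
grip_width: 12.6
grip_force: 1.8
shift [-0.0111  0.0004  0.0002] rot [-0.    -0.    -0.003]
now t 16.8 [537.7 314.8   5.2] [-180.    -0.   134.8] track [-9.1 -0.4] F [-2.9  2.1  1.2] w 12.6 q [25. 36. -8. 47.  0. 70.]
```

```bash
python3 -m inch '[-0.002,0,0,0,0,0,0.15, -0.004,0,0,0,0,0,0.15, -0.006,0,0,0,0,0,0.15, -0.0075,0,0,0,0,0,0.15, -0.009,0,0,0,0,0,0.15]' |tail -5
python3 -m inch '[-0.001,0,0,0,0,0,0.15, -0.002,0,0,0,0,0,0.15]' |tail -5
python3 to.py T 2 0 5 0
```

```text
position: [544.3, 308.3, 5.2]
orientation: [180.0, 0.0, 134.8]
contact_force: [-1.2, 2.1, 2.0]
grip_width: 13.0
grip_force: 1.2
position: [545.4, 307.1, 5.2]
orientation: [-180.0, -0.0, 134.8]
contact_force: [-2.6, 2.5, 0.8]
grip_width: 12.8
grip_force: 1.6
shift [-0.0002  0.0004  0.0002] rot [-0.    -0.    -0.003]
now t 17.5 [545.4 307.1   5.2] [-180.    -0.   134.8] track [ 1.8 -0.4] F [-2.6  2.5  0.8] w 12.8 q [24. 36. -7. 47.  0. 69.]
```

Keep creeping, 1 mm at a time, until the stop is felt.

```bash
for i in 1; do python3 -m inch '[-0.0005,0,0,0,0,0,0.15, -0.001,0,0,0,0,0,0.15, -0.001,0,0,0,0,0,0.15]' |sed -n '2p;4p'
python3 -m inch '[-0.0005,0,0,0,0,0,0.15, -0.001,0,0,0,0,0,0.15, -0.001,0,0,0,0,0,0.15]' |sed -n '2p;4p'; done
python3 to.py T 2 0 5 0
```

```text
position: [545.8, 306.5, 5.2]
contact_force: [-3.2, 2.9, 1.2]
position: [546.7, 305.6, 5.2]
contact_force: [-3.4, 2.8, 1.8]
shift [0.0017 0.0005 0.0002] rot [-0.    -0.    -0.003]
now t 18.1 [546.7 305.6   5.2] [-180.    -0.   134.8] track [ 3.7 -0.6] F [-3.4  2.8  1.8] w 12.9 q [23. 36. -7. 47. -0. 69.]
```

```bash
python3 -m inch '[-0.0005,0,0,0,0,0,0.15, -0.001,0,0,0,0,0,0.15, -0.001,0,0,0,0,0,0.15]' |sed -n '2p;4p'
python3 -m inch '[-0.0005,0,0,0,0,0,0.15, -0.001,0,0,0,0,0,0.15, -0.001,0,0,0,0,0,0.15]' |sed -n '2p;4p'
python3 to.py T 2 0 5 0
```

```text
position: [547.2, 305.2, 5.2]
contact_force: [-3.8, 3.2, 3.4]
position: [547.4, 305.0, 5.2]
contact_force: [-5.6, 4.2, 2.3]
shift [0.0026 0.0005 0.0002] rot [-0.    -0.002 -0.002]
now t 18.7 [547.4 305.    5.2] [-1.800e+02 -1.000e-01  1.348e+02] track [ 4.6 -0.5] F [-5.6  4.2  2.3] w 12.7 q [23. 36. -7. 47.  0. 68.]
```

```bash
python3 -m inch '[-0.0005,0,0,0,0,0,0.15, -0.001,0,0,0,0,0,0.15, -0.001,0,0,0,0,0,0.15]' |sed -n '2p;4p'
python3 -m inch '[0.005,0,0,0,0,0,0.15, 0.02,0,0,0,0,0,0.15, 0.045,0,-0.004,0,0,0,0.15, 0.07,0,-0.03,0,0,0,0.15, 0.11,0,-0.06,0,0,0,0.15]' |sed -n '2p;4p'
python3 -m inch '[0.04,0,-0.015,0,0,0,0.15, 0.08,0,-0.03,0,0,0,0.15, 0.11,0,-0.04,0,0,0,0.15]' |sed -n '2p;4p'
python3 - <<'E'
from h import *
b=cams.snapshot("top");p=np.load("track.npy")
x0,x1,y0,y1,k=480,660,190,380,3.1
a=rect(b,14,x0,x1,y0,y1,k).copy()
for x in (83.5,36.5):
    X,Y,_=T(p,[x,0,0])[0]; cv2.circle(a,(int((y1-Y)*k),int((x1-X)*k)),int(23.5*k),(255,0,255),1)
q=T(p,[[-16,33,12.5],[12,18,12.5]]); q=unp(b,proj(b,q),14)
cv2.line(a,*[(int((y1-Y)*k),int((x1-X)*k)) for X,Y,_ in q],(0,255,255),1)
cv2.imwrite("pics/c6.png",a[:,:,::-1])
E
```

```text
position: [547.4, 304.9, 5.2]
contact_force: [-7.0, 6.2, 3.8]
position: [471.1, 380.7, 64.6]
contact_force: [0.5, 0.7, -0.1]
position: [392.8, 461.7, 106.8]
contact_force: [0.2, 0.1, -0.3]
```

View pics/c6.png

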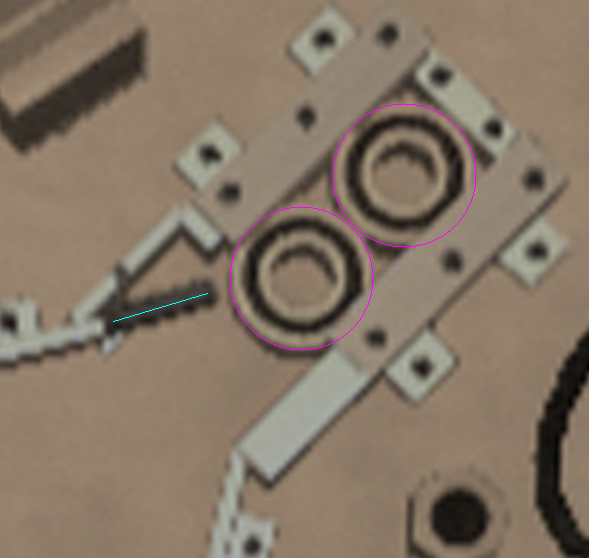

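Both bearings sit at the expected circles against the stop, (403,175) and (302,278) in the crop, and the catch lies on its shut line. Handing in.

```bash
python3 -c "
from bench import job
print(job.finish_job())"
```

```text
the job is handed in; nothing more can be done
None
```

The job is handed in; no verdict came back. Both smaller bearings are in the slot, the first tight against the stop and the catch shut behind the second; the large bearing, V-block and nut looked unmoved. I viewed 12 pictures against the limit of 10.

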